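# Hang a watch carrier on the drying rail

## Task

Take the carrier with the two watch heads out of the loading block by its black grip tab and hang it on the drying rail: lift its tongue over the rail's front lip, lower it into the groove behind, and feel along the groove floor until the tongue drops into the free station pocket near the middle of the rail and sits fully down in it, hanging upright. Be gentle, as the watch heads are only clipped on: bear on the rail lightly, never with more than about 2 kg of force, keep the gripper off the heads, and leave the carrier already hanging at the right-hand end and the things lying about where they are. Let go at the end.

Things in the scene. Friction and masses are not known exactly. Their poses are not given: they have to be found in the camera images.
- carrier: Carrier to hang, 0.16-0.26 kg, upright in the loading block: steel plate, black grip tab above, hook behind. Origin: lowest point of the tongue, at its centre. x = rearward (plate to tongue), y = along its width, z up. mm: tongue x +-3.5, y +-10, z 0..31, lower end half round (radius 10, seen along x); plate 4 thick, x -17.5..-13.5, y +-35, z -60..-2, and y +-17 up to z 31.
- carrier_tab (a point): Middle of the carrier's solid plastic grip tab, at carrier x -6, y 0, z 48 mm. Tab 12 (x) by 30 (y) by 34 high, z 31..65; grip it from above, across either. Under it the bridge from plate to tongue: x -17.5..3.5, y +-17, z 25..31. The gap between plate and tongue is 10 wide (x -13.5..-3.5), open below.
- rail: Drying rail, fixed: aluminium channel 340 mm long on two legs. Origin: on the bench below the groove's centre line, at mid length. x = rearward, y = along the rail (+ to the robot's left), z up. A carrier hangs with axes parallel to these, its plate in front. mm: front wall x -11..-5.5, its face down to z 90; rear guard x 5.5..10.5, top z 150; feet 8 high, x +-42 at y +-140.
- rail_lip (a point): Top of the rail's rounded front lip at mid length: rail x -8.25, y 0, z 144 mm. Bead 6 wide. The rear guard is 6 higher, so a tongue carried with its lowest point between z 144 and 150 clears the lip and can be felt against the guard.
- rail_floor (a point): Groove floor at mid length: rail x 0, y 0, z 130 mm; groove 11 wide. The floor is a rigid steel index strip with one free pocket, a square-edged gap 23 long, 7 deep (bottom z 123), centred anywhere from y -30 to y +60: not measured, found by sliding the tongue along the floor. Always plain floor from y 80 to y 165. Another pocket at y -125 holds the hung one.
- loading_block: Grey plastic block, fixed, 50 x 92 x 32 mm. Origin: centre of its underside; y along its slot. Slot 5.5 wide, 24 deep, open at both ends; the carrier's plate stands in it and lifts straight up. The carrier's origin is then at about x +15.5, z 68 mm of the block.
- hung_carrier: A second, loose carrier of the same shape, hanging in its pocket at the rail's right-hand (-y) end; origin and axes as the carrier's. Leave alone.
- carrier_head1: Watch head on the plate's front, carrier's -y side, 25 mm across, 7 thick, fixed to the carrier. Origin: centre of its back, carrier x -17.5, y -17.5, z -17 mm.
- carrier_head2: Watch head on the plate's front, carrier's +y side, 23 mm across, 6 thick, fixed to the carrier. Origin: centre of its back, carrier x -17.5, y 17.5, z -17 mm.
- tweezers: Steel tweezers, 16 x 117 x 8 mm, lying loose; bystander. Origin under the middle, y lengthwise.
- screwdriver: Watchmaker's screwdriver, 9 x 98 x 9 mm, lying loose; bystander. Origin under the middle, y lengthwise.
- collet: Turned steel stake on a round flange, 43 mm across, 31 high, standing loose; bystander. Origin: centre of its underside.

How it is judged:
By the outcome, as a careful person would: the job done as asked, in the order asked, and still so for the second after the job is handed in, with the robot touching nothing.
It also fails if it takes over 70 s, if anything falls off the work surface, if the arm or the gripper's body presses on something with over 40 N, if the wrist force passes 120 N, or if a joint passes its speed limit or range.

## Robot

A 6-joint arm with a two-finger parallel gripper is mounted at the origin on a cart in front of the work surface, level with it; the furniture and walls round the work are solid. World frame = base frame: x ahead of the robot, y to its left, z up, the work surface at z = 0. Lengths are in mm, angles in rad, forces in N, time in s.
With the tool pointing down it reaches from about 350 to 725 mm from the base axis. Payload 4.3 kg.
Tool frame: the origin (TCP) lies midway between the tips of the shut fingers; the grasp point (between the pads) lies 19 mm behind it; z points along the fingers, y is the line along which they close (so a half turn about z gives the same grasp; the last joint's range is limited). The gripper opens to 85 mm and grips with 20 to 120 N. Pads are 22 mm wide; open, the fingers measure 114 mm over their backs; the gripper's body (76 mm by 85 mm) begins 54 mm behind the grasp point. The pads swing forward as they close: fully open they stand 13 mm farther back than shut.
Start: joints at [-0.11, 0.377, 0.081, 1.274, 0, 1.46], TCP at [575.038, 0.002, 210.929] pointing down, gripper open.
Joint ranges: [-2.72, 2.72], [-0.84, 1.66], [-1.02, 1.22], [-1.77, 2.12], [-1.37, 1.28], [-3.14, 3.14]. Speed limits (rad/s): [2.57, 2.57, 3.14, 3.14, 3.14, 3.14].

## Interface

Orientations are given as a unit quaternion [w, x, y, z].
In Python, from station import ctrl gives the robot as it stands.
- The arm moves only by the shell command python3 -m crank 'ROWS' [OPENING]. ROWS is JSON, a list of rows, each a list of 2 entries, a list of its own where there are three numbers: the shift along the world's x, y, z in m, then the turn about the world's z in degrees. A call has 1 to 10 rows; each row shifts and turns the commanded pose from where the row before left it; what a row does not reach is not made up. A row lasts 1/8 s, in which the tool goes at most 62.5 mm and 10.7 degrees, less where a joint would pass 70% of its speed; a pose out of reach is approached as far as the arm can. A call with a gripper value outside its range is refused whole. OPENING is the opening, from 0 (shut) to 1 (fully open), set as the call begins (- or left out, the last holds). The fingers move at their own pace and stop on an object; the grip force is fixed at half the most. Time passes only in rows, so rows that do not move let the fingers close. It gives the time, the measured TCP pose, the force, the opening and the grip force at its end, in the units of the state.
- ctrl.observe(): the state, without advancing time (a new reading comes with each control period).
- ctrl.capture(name): name is "scene" or "side" or "wrist"; returns (picture, depth): 420x560x3 uint8, blue, green, red; 420x560 float32, mm along the optical axis (not along the pixel's ray), 0 where there is no reading.
- ctrl.camera_info(name): a dict with "K" (3x3 intrinsics, pixels), "k1" (the pictures are not rectified: a ray, as slopes to the right and down, at radius r is drawn at 1 + k1 r^2 times it, then the intrinsics apply), "cam_to_world" (4x4, takes a point from camera to world coordinates); the wrist camera has in their place "mount" (4x4, takes a point from camera to tool coordinates, whose origin is the TCP and whose axes are the flange's). Camera axes: x right, y down, z forward; pixel columns grow to the right and rows downward; lengths in mm; the calibration is good to about 2 mm. A picture is of the moment at which its call begins: read the wrist's pose just before it. camera_info takes no time and is no camera call.
- ctrl.close_job(): hands the job in; it is judged then, once.
The state is a dict: "time_s": time; "joint_positions": joint angles; "joint_velocities": joint speeds; "joint_torque": joint torques, N m; "tcp_pos": TCP position; "eef_rot": TCP orientation; "force": force on the tool from outside, world axes, zero at the start; "ft_torque": the same for the moment, N m; "width": finger opening in mm; "gripper_force": force on a finger pad.
Only numpy, scipy, OpenCV 4.12 (cv2) and the standard library are available. Lean on these libraries where they do the work, as an engineer would, in place of code of your own. Each camera call takes 0.05 s, during which the arm holds its last target. There are 200 camera calls.

## Working session

There is one attempt and no reset: what is moved stays moved. The work goes in short steps, Python scripts to look and compute and a shell command to move; the robot and the scene stay as the last step left them, time stands still between calls to the robot, and variables do not carry over. Pictures are saved under pics/ and viewed, at most 10 in all, crops included, and the job is handed in when it is done.

```bash
ls; mkdir -p pics; cat > h.py <<'E'
import numpy as np, cv2
from station import ctrl
from scipy.spatial.transform import Rotation as R
def grab(n):
    s=ctrl.observe(); im,d=ctrl.capture(n); i=ctrl.camera_info(n)
    if n=="wrist":
        q=s["eef_rot"]; T=np.eye(4); T[:3,:3]=R.from_quat([q[1],q[2],q[3],q[0]]).as_matrix(); T[:3,3]=s["tcp_pos"]
        M=T@np.array(i["mount"])
    else: M=np.array(i["cam_to_world"])
    return im,d,np.array(i["K"]),i["k1"],M
def rays(K,k1,uv):
    uv=np.asarray(uv,float).reshape(-1,1,2)
    return cv2.undistortPoints(uv,K,np.array([k1,0,0,0.]))[:,0]
def cloud(d,K,k1,M):
    v,u=np.mgrid[:d.shape[0],:d.shape[1]]
    r=rays(K,k1,np.stack([u.ravel(),v.ravel()],1)).reshape(*d.shape,2)
    P=np.dstack([r[...,0]*d,r[...,1]*d,d])@M[:3,:3].T+M[:3,3]
    P[d<=0]=np.nan
    return P
E
python3 - <<'E'
from h import *
for n in ("scene","side"):
    g=grab(n); cv2.imwrite(f"pics/{n}0.png",g[0]); np.savez(f"{n}0.npz",im=g[0],P=cloud(*g[1:]),K=g[2],k1=g[3],M=g[4]); print(n,g[4].round(2).tolist())
print(ctrl.observe())
E
```

```text
pics
scene [[0.85, -0.33, 0.41, 183.34], [-0.53, -0.54, 0.66, -613.91], [0.0, -0.77, -0.63, 727.69], [0.0, 0.0, 0.0, 1.0]]
side [[-0.9, -0.26, 0.36, 187.62], [-0.44, 0.55, -0.71, 805.3], [-0.01, -0.79, -0.61, 799.97], [0.0, 0.0, 0.0, 1.0]]
{'time_s': 0.1, 'joint_positions': array([-1.10305095e-01,  3.78001137e-01,  7.97869912e-02,  1.27439481e+00,
       -1.34894579e-05,  1.46049741e+00]), 'joint_velocities': array([ 3.15874362e-04, -2.58749068e-03,  2.40668314e-03,  3.83540805e-05,
       -6.82762484e-04,  1.04489887e-03]), 'joint_torque': array([ 1.23975104e-03, -4.64693749e+01,  2.70581460e+01,  1.20317750e-02,
       -1.20622694e-04,  2.24793462e-05]), 'tcp_pos': array([5.74388986e+02, 6.63084654e-02, 2.10058627e+02]), 'eef_rot': array([-7.03296913e-04,  7.07108671e-01,  7.07104311e-01, -5.71687274e-04]), 'force': array([-0.2069076 ,  0.36713805, -0.00980474]), 'ft_torque': array([ 0.00083734, -0.01392567,  0.02427455]), 'gripper_force': 0.0, 'width': 85.69001854839159}
```

View pics/scene0.png

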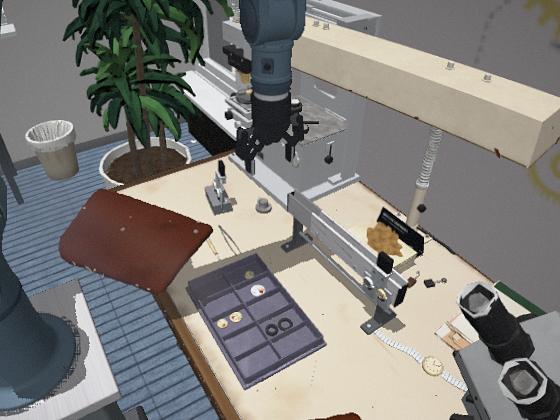

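View pics/side0.png

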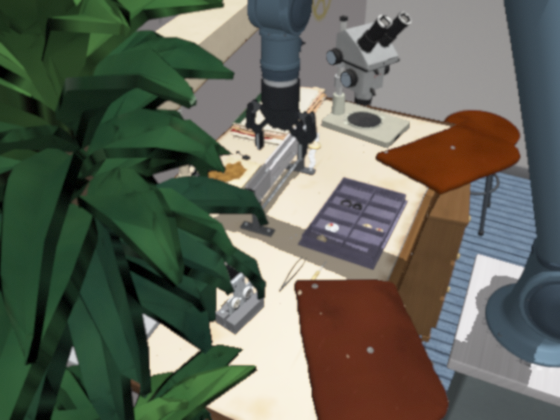

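The scene view shows the loading block with the carrier at about (218,195), its tab at (221,170), and the collet at (263,205). The rail runs from (292,200) to (400,295), with the hung carrier's tab at (385,262). The side view shows the block at (238,303) and the rail from (258,200) to (300,140).

```bash
python3 - <<'E'
from h import *
z=np.load("scene0.npz"); P=z["P"]; im=z["im"]
def p(u,v): print((u,v),P[v,u].round(0),im[v,u])
for u,v in [(221,165),(221,170),(221,178),(218,195),(215,205),(263,203),(292,195),(300,200),(330,232),(385,258),(385,268),(400,290),(480,70),(350,60),(540,140),(170,235),(210,240),(230,240)]: p(u,v)
S=np.load("side0.npz"); Q=S["P"]
for u,v in [(230,283),(238,303),(245,200),(258,200),(275,175),(300,140)]: print((u,v),Q[v,u].round(0),S["im"][v,u])
a=cv2.resize(im[140:320,180:440],None,fx=3,fy=3,interpolation=cv2.INTER_CUBIC)
cv2.imwrite("pics/c1.png",a)
E
```

```text
(221, 165) [561. 212. 134.] [36 30 32]
(221, 170) [559. 210. 121.] [28 28 27]
(221, 178) [558. 211.  95.] [121 117 114]
(218, 195) [541. 201.  54.] [194 190 189]
(215, 205) [525. 190.  34.] [137 132 131]
(263, 203) [640. 137.  28.] [122 124 125]
(292, 195) [637.   4. 142.] [112 108 110]
(300, 200) [649. -12. 134.] [120 119 118]
(330, 232) [ 638. -134.  135.] [141 135 137]
(385, 258) [ 638. -283.  188.] [32 31 31]
(385, 268) [ 639. -288.  165.] [29 25 21]
(400, 290) [ 644. -328.  140.] [18 16 23]
(480, 70) [ 889. -204.  458.] [165 182 188]
(350, 60) [739. -24. 445.] [150 164 175]
(540, 140) [ 808. -380.  427.] [116 129 138]
(170, 235) [380. 143.  34.] [38 50 93]
(210, 240) [467. 108.   3.] [177 201 211]
(230, 240) [510.  83.   1.] [179 196 209]
(230, 283) [369. 535. 461.] [85 91 79]
(238, 303) [549. 244.  49.] [141 150 152]
(245, 200) [399. 449. 487.] [47 62 35]
(258, 200) [393. 433. 478.] [90 94 89]
(275, 175) [637. -98. 109.] [142 140 142]
(300, 140) [527.  14. 293.] [37 35 32]
```

View pics/c1.png

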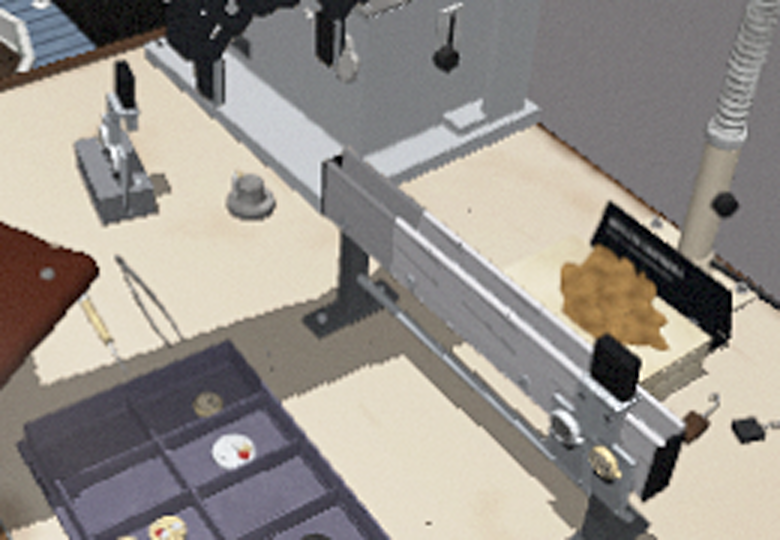

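```bash
python3 - <<'E'
from h import *
z=np.load("scene0.npz"); P=z["P"].reshape(-1,3)
P=P[np.isfinite(P).all(1)]
def box(x0,x1,y0,y1,z0,z1):
    return P[(P[:,0]>x0)&(P[:,0]<x1)&(P[:,1]>y0)&(P[:,1]<y1)&(P[:,2]>z0)&(P[:,2]<z1)]
for zz in range(120,160,3):
    a=box(600,690,-250,-10,zz,zz+3)
    if len(a)>20:
        f=np.polyfit(a[:,1],a[:,0],1); r=a[:,0]-np.polyval(f,a[:,1]); print(zz,len(a),np.degrees(np.arctan(-f[0])).round(2),np.polyval(f,-160).round(1),r.std().round(1))
a=box(600,690,-400,60,100,152); print("y range",np.percentile(a[:,1],[0,1,99,100]))
a=box(600,690,-400,60,85,125)
f=np.polyfit(a[:,1],a[:,0],1);print("face",len(a),f,np.polyval(f,-160))
t=box(520,600,180,250,105,145);print("tab",len(t),t.mean(0),t.min(0),t.max(0))
for zz in (40,60,75,90): 
    b=box(480,620,130,280,zz,zz+12); print(zz,len(b),b.min(0).round(),b.max(0).round(),cv2.minAreaRect(b[:,:2].astype(np.float32)) if len(b) else 0)
b=box(480,620,130,280,28,36); print("top",len(b),cv2.minAreaRect(b[:,:2].astype(np.float32)))
b=box(480,620,130,280,5,36); print("blk",len(b),cv2.minAreaRect(b[:,:2].astype(np.float32)))
E
```

```text
120 84 2.49 638.6 1.0
123 90 2.54 638.6 0.8
126 97 2.41 639.3 3.7
129 165 1.99 646.5 8.4
132 184 2.26 646.7 8.3
135 176 2.17 646.8 8.4
138 173 2.52 646.6 8.2
141 268 2.86 645.4 7.4
144 181 1.98 648.7 7.5
147 146 2.17 655.9 2.0
150 76 2.65 656.5 1.4
y range [-328.33341934 -326.86264081   11.77023341   16.13068217]
face 1585 [-2.71626258e-02  6.32855291e+02] 637.2013113054303
tab 85 [562.85348333 217.32279598 123.28547271] [555.36625602 206.43007045 106.6429641 ] [574.25081096 237.74205344 134.88644085]
40 27 [539. 191.  40.] [552. 256.  52.] ((545.96484375, 223.45028686523438), (65.14887237548828, 8.013200759887695), 80.90055084228516)
60 49 [541. 191.  60.] [571. 260.  71.] ((558.19384765625, 224.58372497558594), (70.26140594482422, 27.784929275512695), 79.08740234375)
75 29 [549. 210.  76.] [570. 245.  87.] ((557.8734130859375, 227.89027404785156), (20.56635856628418, 33.505615234375), 5.214485168457031)
90 53 [550. 207.  90.] [572. 245. 102.] ((562.9497680664062, 225.98110961914062), (37.1423454284668, 21.957569122314453), 80.73478698730469)
top 290 ((549.9461059570312, 230.52964782714844), (95.57205200195312, 49.38876724243164), 79.03469848632812)
blk 464 ((544.1600341796875, 202.11041259765625), (153.37022399902344, 50.187740325927734), 78.54105377197266)
```

```bash
python3 -m crank '[[[0,0.04,0.005],-3],[[0,0.04,0.005],-4],[[0,0.04,0.005],-4],[[-0.01,0.04,0.005],0],[[-0.01,0.03,0],0],[[0,0,0],0]]' 1; python3 - <<'E'
from h import *
z=np.load("scene0.npz"); P=z["P"]
m=(P[...,2]>330)&(P[...,0]>620)&(P[...,0]<800)&(P[...,1]>-350)&(P[...,1]<50)
print("beam",m.sum(), P[m].min(0).round(), P[m].max(0).round())
for y in range(-350,50,80):
    k=m&(P[...,1]>y)&(P[...,1]<y+80); print(y,k.sum(),P[k].min(0).round() if k.sum() else "")
g=grab("wrist"); cv2.imwrite("pics/w1.png",g[0]); np.savez("w1.npz",im=g[0],P=cloud(*g[1:]),K=g[2],k1=g[3],M=g[4]); print(g[4].round(2))
E
```

```text
time_s: 0.85
tcp_pos: [554.0, 191.8, 230.5]
eef_rot: [-0.0, 0.771, 0.637, -0.0]
force: [1.0, 0.2, 0.1]
width: 85.6
gripper_force: 0.0
beam 10411 [ 620. -350.  330.] [800.  50. 461.]
-350 2582 [ 765. -350.  387.]
-270 2291 [ 751. -270.  389.]
-190 2029 [ 741. -190.  389.]
-110 1807 [ 728. -110.  388.]
-30 1702 [620. -30. 330.]
[[ 9.8000e-01 -1.8000e-01 -5.0000e-02  5.6739e+02]
 [-1.9000e-01 -9.4000e-01 -2.7000e-01  2.6069e+02]
 [-0.0000e+00  2.8000e-01 -9.6000e-01  3.9225e+02]
 [ 0.0000e+00  0.0000e+00  0.0000e+00  1.0000e+00]]
```

View pics/w1.png

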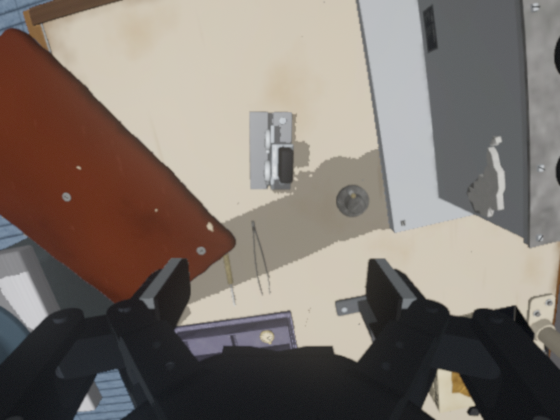

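The wrist view shows the block upright in the picture at (271,150), so the tool's yaw matches it. The black tab is at (286,166) and the collet at (352,200).

```bash
python3 - <<'E'
from h import *
z=np.load("w1.npz"); P=z["P"]; im=z["im"]
def seg(sub,name,z0,z1,th=None):
    v0,v1,u0,u1=sub
    Q=P[v0:v1,u0:u1]; m=(Q[...,2]>z0)&(Q[...,2]<z1)
    q=Q[m]; print(name,m.sum(),cv2.minAreaRect(q[:,:2].astype(np.float32)),q[:,2].mean().round(1),np.median(q,0).round(1))
    return q
seg((100,210,235,310),"tabtop",120,145)
seg((100,210,235,310),"bridge/heads etc",88,105)
seg((100,210,235,310),"block top",25,38)
# triangulate tab centre top w1 vs scene by pixel: scene tab top from black mask
S=np.load("scene0.npz"); 
def top(z,sub):
    v0,v1,u0,u1=sub; m=z["im"][v0:v1,u0:u1].max(2)<60; q=z["P"][v0:v1,u0:u1]; m&=(q[...,2]>95)&(q[...,2]<145)
    vv,uu=np.nonzero(m); k=q[m][:,2]; t=k>np.percentile(k,95)-3
    return q[m][t].mean(0).round(1), [uu.min()+u0,uu.max()+u0,vv.min()+v0,vv.max()+v0]
print(top(z,(130,210,260,310)),top(S,(150,190,205,235)))
E
```

```text
tabtop 471 ((567.5596923828125, 224.69589233398438), (28.810916900634766, 12.302969932556152), 79.20374298095703) 130.3 [567.3 225.5 130.6]
bridge/heads etc 294 ((563.3200073242188, 225.19442749023438), (33.06288146972656, 22.486282348632812), 77.19609832763672) 96.4 [557.4 229.7  97.4]
block top 2008 ((551.9383544921875, 232.2443084716797), (91.05127716064453, 50.0246467590332), 78.53680419921875) 30.8 [544.6 245.8  30.8]Traceback (most recent call last):
  File "<stdin>", line 17, in <module>
  File "<stdin>", line 15, in top
    return _quantile_unchecked(
        a, q, axis, out, overwrite_input, method, keepdims, weights)
    return _ureduce(a,
                    func=_quantile_ureduce_func,
    ...<5 lines>...
                    overwrite_input=overwrite_input,
                    method=method)
    r = func(a, **kwargs)
    result = _quantile(arr,
                       quantiles=q,
    ...<2 lines>...
                       out=out,
                       weights=wgt)
    slices_having_nans = np.isnan(arr[-1, ...])
                                  ~~~^^^^^^^^^
IndexError: index -1 is out of bounds for axis 0 with size 0
```

```bash
python3 -m crank '[[[-0.03,-0.02,0],0],[[-0.03,-0.02,0],0],[[0,0,0],0]]'; python3 - <<'E'
from h import *
g=grab("wrist"); np.savez("w2.npz",im=g[0],P=cloud(*g[1:]),K=g[2],k1=g[3],M=g[4])
th=np.radians(-11.2); X=np.array([np.cos(th),np.sin(th)]); Y=np.array([-np.sin(th),np.cos(th)])
for n in ("w1","w2","scene0","side0"):
    P=np.load(n+".npz")["P"].reshape(-1,3); P=P[np.isfinite(P).all(1)]
    P=P[(abs(P[:,0]-555)<60)&(abs(P[:,1]-228)<60)&(P[:,2]>20)&(P[:,2]<140)]
    c=np.stack([P[:,:2]@X,P[:,:2]@Y,P[:,2]],1)
    c0=np.array([552,232])@X; c1=np.array([552,232])@Y
    c[:,0]-=c0;c[:,1]-=c1
    for lo,hi in ((26,36),(42,52),(75,84),(86,92),(92,102),(104,114),(114,122),(126,140)):
        q=c[(c[:,2]>lo)&(c[:,2]<hi)]
        if len(q)>8: print(n,lo,len(q),"x",np.percentile(q[:,0],[2,50,98]).round(1),"y",np.percentile(q[:,1],[2,98]).round(1),"z",np.median(q[:,2]).round(1))
E
```

```text
time_s: 1.27
tcp_pos: [493.0, 147.9, 230.7]
eef_rot: [-0.0, 0.772, 0.635, -0.001]
force: [0.2, 0.1, -0.2]
width: 85.6
gripper_force: 0.0
w1 26 2005 x [-24.4  -9.5  23.7] y [-43.7  44.6] z 30.8
w1 42 28 x [-6.6 -4.  -0.1] y [-34.7  27.9] z 50.8
w1 86 47 x [1.6 2.6 5.7] y [-18.9  12.2] z 89.6
w1 92 250 x [ 3.7  6.7 23. ] y [-20.5  11.7] z 97.6
w1 104 33 x [ 9.6  9.7 18.3] y [-13.4  10.6] z 111.5
w1 114 20 x [ 9.7 11.8 20.6] y [-14.4  10.6] z 118.4
w1 126 453 x [10.6 16.6 22.1] y [-18.2   9.7] z 130.7
w2 26 2236 x [-24.5  -9.7  23.6] y [-45.4  43.7] z 30.8
w2 42 92 x [-6.7 -4.6  0.8] y [-37.9  29.1] z 48.6
w2 75 55 x [1.8 2.3 2.9] y [-20.6  12. ] z 78.2
w2 86 66 x [1.4 2.8 3.4] y [-20.5  11.2] z 89.0
w2 92 353 x [ 3.1  6.8 20.4] y [-20.8  12.3] z 97.4
w2 104 89 x [ 8.9  9.8 11.7] y [-19.1   9.1] z 109.5
w2 114 79 x [ 9.4 10.3 12.1] y [-18.8   9.4] z 118.1
w2 126 536 x [10.5 15.8 22. ] y [-18.6   9.9] z 130.6
scene0 26 306 x [-26.1  -9.   22.5] y [-47.   42.1] z 31.9
scene0 42 21 x [-7.5 -5.8  0.8] y [-41.2  20.3] z 48.5
scene0 75 20 x [ 0.7  3.3 20.8] y [-21.1  12.7] z 78.4
scene0 86 14 x [ 0.4  1.6 20.4] y [-20.1   8.8] z 88.6
scene0 92 48 x [ 1.5  6.7 21.8] y [-21.7  14.1] z 97.5
scene0 104 22 x [ 7.8 10.6 19.1] y [-21.5   1.8] z 108.9
scene0 114 17 x [ 8.5 11.4 19.8] y [-22.4   0.2] z 117.7
scene0 126 39 x [ 9.1 14.6 20.8] y [-21.4   9.4] z 131.9
side0 26 613 x [-24.7  -9.4  23.7] y [-36.1  46.7] z 31.5
side0 42 76 x [-6.7 -3.9  2.5] y [-34.5  31.3] z 48.1
side0 75 42 x [1.3 2.7 4.8] y [-20.1   9.2] z 80.1
side0 86 30 x [1.4 3.7 5.5] y [-18.8  10.6] z 89.0
side0 92 78 x [ 2.6  5.6 10.8] y [-18.2  12.4] z 98.4
side0 104 37 x [ 7.9 10.3 12.5] y [-9.7 10.1] z 108.7
side0 114 25 x [ 9.8 11.6 15.4] y [-6. 11.] z 117.5
side0 126 30 x [10.7 14.7 21.8] y [ 2.2 11.2] z 131.2
```

The tab leans about 3.3° rearward in its slot: its top is at block x 16.6 instead of 9.5, and three views agree. I'll centre the gripper on the upright position, world (560.5, 226), so that closing the pads sets it straight.

```bash
python3 -m crank '[[[0.034,0.039,0],0],[[0.0335,0.039,-0.02],0],[[0,0,-0.03],0],[[0,0,-0.03],0],[[0,0,-0.028],0],[[0,0,-0.0195],0],[[0,0,0],0],[[0,0,0],0]]' 1
```

```text
time_s: 2.33
tcp_pos: [563.7, 228.1, 104.1]
eef_rot: [0.0, 0.772, 0.636, 0.001]
force: [0.4, 0.3, -0.2]
width: 84.9
gripper_force: 0.0
```

```bash
python3 -m crank '[[[-0.002,-0.002,0],0],[[0,0,0],0]]' 1; python3 -m crank '[[[0,0,0],0],[[0,0,0],0],[[0,0,0],0],[[0,0,0],0],[[0,0,0],0],[[0,0,0],0]]' 0
```

```text
time_s: 2.58
tcp_pos: [561.1, 226.0, 104.4]
eef_rot: [0.0, 0.772, 0.636, 0.001]
force: [-0.5, -0.2, 0.3]
width: 85.5
gripper_force: 0.0
time_s: 3.32
tcp_pos: [560.9, 226.1, 103.7]
eef_rot: [0.0, 0.772, 0.636, 0.0]
force: [0.9, -0.8, 2.7]
width: 9.9
gripper_force: 60.6
```

```bash
python3 -m crank '[[[0,0,0.005],0],[[0,0,0.015],0],[[0,0,0.025],0],[[0,0,0.03],0],[[0,0,0.025],0],[[0,0,0],0],[[0,0,0],0]]' 0; python3 -m crank '[[[0.01,-0.04,0],3],[[0.01,-0.05,0],5],[[0.01,-0.05,0],5],[[0.005,-0.05,0],0],[[0,-0.05,0],0],[[0,-0.03,0],0],[[0,-0.02,0],0],[[0,0,0],0],[[0,0,0],0]]' 0;  python3 - <<'E'
from h import *
g=grab("wrist"); np.savez("w3.npz",im=g[0],P=cloud(*g[1:]),K=g[2],k1=g[3],M=g[4]); cv2.imwrite("pics/w3.png",g[0])
for n in("scene","side"):
  g=grab(n); np.savez(n+"3.npz",im=g[0],P=cloud(*g[1:])); cv2.imwrite(f"pics/{n}3.png",g[0])
E
```

```text
time_s: 4.2
tcp_pos: [560.0, 225.9, 202.6]
eef_rot: [-0.0, 0.772, 0.636, -0.001]
force: [0.1, -0.5, -3.2]
width: 10.1
gripper_force: 60.1
time_s: 5.32
tcp_pos: [595.3, -62.8, 203.0]
eef_rot: [-0.001, 0.694, 0.72, 0.0]
force: [-0.1, 0.3, -2.0]
width: 9.8
gripper_force: 60.1
```

View pics/w3.png

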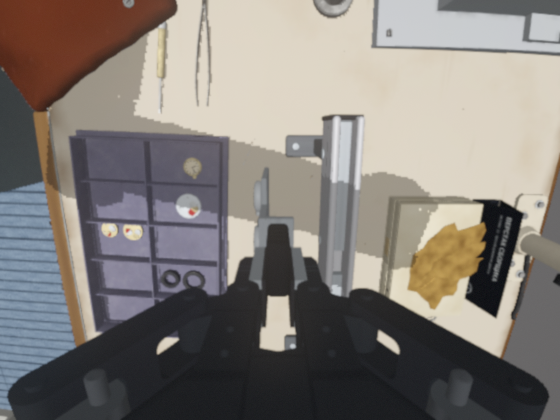

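View pics/scene3.png

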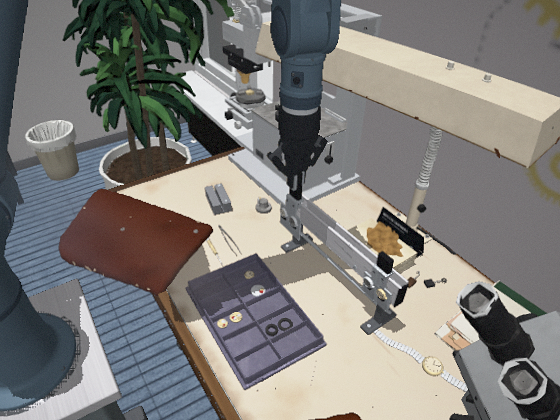

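The wrist view shows the carrier held at (275,240) with its plate edge at about (265,185). The rail's left end is at (342,118), running straight down the picture. The scene view shows the block empty at (218,198) and the carrier hanging straight in front of the rail.

```bash
python3 - <<'E'
from h import *
s=ctrl.observe(); q=s["eef_rot"]; print(s["tcp_pos"].round(1), "toolyaw",90-2*np.degrees(np.arctan2(q[2],q[1])), s["force"].round(2))
for n in("w3","scene3","side3"):
    P=np.load(n+".npz")["P"].reshape(-1,3); P=P[np.isfinite(P).all(1)]
    def box(x0,x1,y0,y1,z0,z1): return P[(P[:,0]>x0)&(P[:,0]<x1)&(P[:,1]>y0)&(P[:,1]<y1)&(P[:,2]>z0)&(P[:,2]<z1)]
    for y0 in range(-260,20,20):
        a=box(625,670,y0,y0+20,100,160)
        if len(a)>30:
            hi=a[a[:,2]>np.percentile(a[:,2],75)]
            g=a[(a[:,0]>645)&(a[:,2]>143)]; l=a[(a[:,0]<648)&(a[:,2]>138)]; f=a[(a[:,0]>640)&(a[:,0]<654)&(a[:,2]<136)]
            print(n,y0,"guard",len(g),np.median(g,0).round(1),"lip",len(l),np.median(l,0).round(1),np.percentile(l[:,2],90).round(1) if len(l) else "","floor",len(f),np.median(f[:,[0,2]],0).round(1) if len(f) else "")
    a=box(600,670,-330,60,100,160); print("yrange",np.percentile(a[:,1],[0.2,1,99,99.8]).round(1))
    c=box(555,625,-130,0,100,205)
    for lo in range(105,195,10):
        k=c[(c[:,2]>lo)&(c[:,2]<lo+10)]
        if len(k)>8: print("  car",lo,len(k),np.percentile(k[:,0],[2,50,98]).round(1),np.percentile(k[:,1],[2,98]).round(1))
E
```

```text
[595.5 -62.7 203.4] toolyaw -2.1006495898607085 [-0.07  0.99 -2.36]
w3 -140 guard 38 [ 654.5 -123.2  147.6] lip 17 [ 641.6 -122.2  142.2] 143.0 floor 174 [650.1 128.9]
w3 -120 guard 157 [ 654.9 -109.9  148.2] lip 159 [ 638.9 -109.9  142.1] 143.2 floor 274 [651.  122.7]
w3 -100 guard 175 [654.1 -89.9 148. ] lip 169 [638.1 -90.1 142.2] 143.0 floor 236 [649.6 128.7]
w3 -80 guard 181 [653.3 -69.9 148. ] lip 186 [637.3 -69.9 142.1] 143.0 floor 285 [648.4 128.8]
w3 -60 guard 198 [652.7 -49.6 148.1] lip 195 [636.6 -50.  142. ] 143.1 floor 302 [647.6 128.9]
w3 -40 guard 217 [651.9 -29.8 148.2] lip 220 [635.9 -29.9 142.3] 143.4 floor 320 [647.1 129. ]
w3 -20 guard 222 [651.2 -10.2 148.1] lip 227 [635.2  -9.4 142.1] 143.2 floor 343 [646.3 128.9]
w3 0 guard 180 [650.2   7.8 147.8] lip 291 [635.8  11.9 141.5] 143.1 floor 228 [645.8 128.8]
yrange [-135.6 -131.3   15.4   16.6]
  car 115 33 [582.5 586.3 586.7] [-47.4 -27.8]
  car 125 32 [583.  586.9 587.3] [-64.6 -27.7]
  car 135 10 [583.  584.9 586.1] [-28.7 -27.8]
  car 145 113 [577.3 581.  587.2] [-68.3 -27.9]
  car 155 435 [577.6 581.2 586.4] [
[... 2732 characters left out ...]
.3 floor 18 [650.4 129.7]
side3 -20 guard 19 [650.8 -11.  147. ] lip 20 [634.2 -11.1 142.5] 145.0 floor 17 [649.7 130.6]
side3 0 guard 18 [649.7  10.5 148.5] lip 29 [635.5  13.1 141.3] 143.6 floor 2 [649.6 134.5]
yrange [-326.3 -322.7   16.5   18.1]
  car 105 32 [582.6 583.7 586.2] [-94.9 -27.2]
  car 115 49 [581.3 583.9 586.1] [-90.1 -25.1]
  car 125 31 [582.4 583.9 586.2] [-86.2 -26.9]
  car 135 33 [577.7 582.3 585.6] [-84.8 -26.8]
  car 145 62 [577.4 579.1 584.9] [-90.5 -26.9]
  car 155 79 [577.5 583.2 587. ] [-93.  -27.4]
  car 165 45 [582.4 584.8 602.8] [-84.3 -32.5]
  car 175 49 [583.2 585.1 604.3] [-81.9 -43.2]
  car 185 44 [582.3 584.7 603.4] [-78.2 -42.6]
  return _methods._mean(a, axis=axis, dtype=dtype,
  ret = um.true_divide(
```

The rail's yaw is about +2.3° and its mid-length is at world y about -155.5, so the carrier sits at rail y about +93. All three cameras put the groove centre 44.8 mm ahead of the tongue, and the tongue's lowest point is at z about 167. The wrist depth also hints at the pocket near world y -110.

```bash
python3 -m crank '[[[0.015,0,-0.003],0.2],[[0.015,0,-0.003],0],[[0.012,0,-0.003],0],[[0.0028,0,-0.003],0],[[0,0,0],0],[[0,0,0],0]]' 0;python3 -m crank '[[[0,0,-0.004],0],[[0,0,-0.004],0],[[0,0,-0.002],0],[[0,0,0],0],[[0,0,0],0]]' 0;  python3 - <<'E'
from h import *
for n in("side","scene"):
  g=grab(n); cv2.imwrite(f"pics/{n}4.png",cv2.resize(g[0][120:300,200:440] if n=="side" else g[0][140:300,220:440],None,fx=3,fy=3,interpolation=cv2.INTER_CUBIC))
E
```

```text
time_s: 6.22
tcp_pos: [639.9, -63.9, 191.6]
eef_rot: [-0.0, 0.693, 0.721, -0.0]
force: [0.2, 0.9, -3.7]
width: 10.0
gripper_force: 60.1
time_s: 6.85
tcp_pos: [640.4, -64.0, 181.5]
eef_rot: [0.0, 0.693, 0.721, 0.0]
force: [0.5, 0.1, -3.4]
width: 9.7
gripper_force: 60.1
```

View pics/scene4.png

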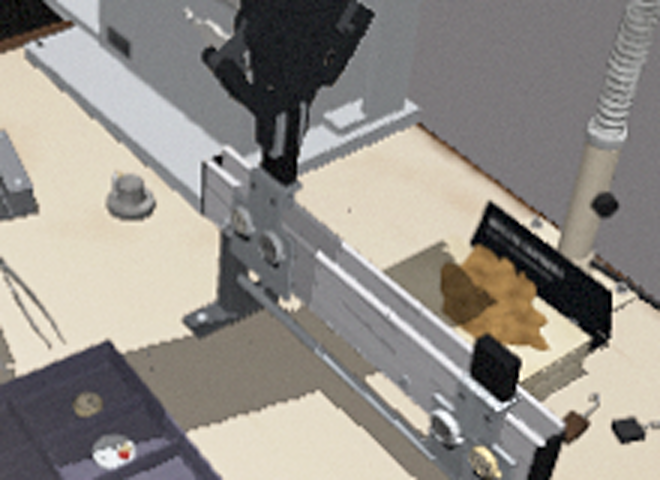

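The carrier hangs upright in front of the rail near its left end, at about (265,200), with the plate parallel to the front wall and nothing touching. Next I lower it into the groove.

```bash
cat > f.py <<'E'
from h import *
s=ctrl.observe();print("F",s["force"].round(2),"T",s["ft_torque"].round(3),"p",s["tcp_pos"].round(1))
E
python3 -m crank '[[[0,0,-0.004],0],[[0,0,-0.004],0],[[0,0,-0.003],0],[[0,0,0],0],[[0,0,0],0]]' 0; python3 f.py; python3 -m crank '[[[0,0,-0.001],0],[[0,0,-0.001],0],[[0,0,0],0],[[0,0,0],0]]' 0; python3 f.py
```

```text
time_s: 7.58
tcp_pos: [640.4, -64.0, 170.5]
eef_rot: [0.0, 0.693, 0.721, 0.0]
force: [-0.0, -0.1, -2.7]
width: 9.9
gripper_force: 60.1
F [-0.04 -0.09 -2.71] T [-0.019 -0.038  0.008] p [640.4 -64.  170.5]
time_s: 8.07
tcp_pos: [640.3, -64.0, 168.4]
eef_rot: [0.0, 0.693, 0.721, 0.0]
force: [0.8, 1.0, -3.1]
width: 9.9
gripper_force: 60.1
F [ 0.85  0.97 -3.12] T [ 0.002 -0.016 -0.056] p [640.3 -64.  168.4]
```

```bash
for i in 1; do python3 -m crank '[[[0,0,-0.001],0],[[0,0,0],0],[[0,0,0],0]]' 0|sed -n '2p;4p'; python3 -m crank '[[[0,0,-0.0005],0],[[0,0,0],0],[[0,0,0],0]]' 0|sed -n '2p;4p';  python3 -m crank '[[[0,0,-0.0005],0],[[0,0,0],0],[[0,0,0],0]]' 0|sed -n '2p;4p'; done
```

```text
tcp_pos: [640.3, -64.0, 167.4]
force: [-0.3, -0.3, -3.1]
tcp_pos: [640.3, -64.0, 166.9]
force: [0.4, 0.3, -1.8]
tcp_pos: [640.3, -64.0, 166.4]
force: [-0.4, -0.5, -3.1]
```

```bash
python3 -m crank '[[[0,0,-0.0005],0],[[0,0,0],0],[[0,0,0],0]]' 0|sed -n '2p;4p'; python3 -m crank '[[[0,0,-0.0005],0],[[0,0,0],0],[[0,0,0],0]]' 0|sed -n '2p;4p';  python3 -m crank '[[[0,0,-0.0005],0],[[0,0,0],0],[[0,0,0],0]]' 0|sed -n '2p;4p'
```

```text
tcp_pos: [640.3, -64.0, 165.9]
force: [-0.1, 0.1, -2.4]
tcp_pos: [640.4, -64.0, 165.7]
force: [-0.4, -0.0, -0.2]
tcp_pos: [640.6, -64.1, 165.5]
force: [-1.1, -0.1, 4.2]
```

Contact with the floor is at TCP z 165.7, with about 7 N of bearing. I'll ease off slightly and slide towards -y.

```bash
python3 -m crank '[[[0,0,0.0004],0],[[0,0,0],0]]' 0|sed -n '2p;4p'; for k in 1 ; do python3 -m crank '[[[0.0001,-0.0025,0],0],[[0.0001,-0.0025,0],0],[[0.0001,-0.0025,0],0],[[0.0001,-0.0025,0],0]]' 0|sed -n '2p;4p'; python3 f.py; done
```

```text
tcp_pos: [640.5, -64.0, 165.6]
force: [-1.5, -0.4, 3.4]
tcp_pos: [641.1, -73.8, 165.5]
force: [-0.7, 4.2, 4.7]
F [-0.72  4.21  4.67] T [ 1.13  -0.024  0.036] p [641.1 -73.8 165.5]
```

```bash
python3 -m crank '[[[0.0001,-0.0025,0.0003],0],[[0.0001,-0.0025,0],0],[[0.0001,-0.0025,0],0],[[0.0001,-0.0025,0],0]]' 0|sed -n '2p;4p'; python3 -m crank '[[[0.0001,-0.0025,0],0],[[0.0001,-0.0025,0],0],[[0.0001,-0.0025,0],0],[[0.0001,-0.0025,0],0]]' 0|sed -n '2p;4p'; python3 -m crank '[[[0.0001,-0.0025,0],0],[[0.0001,-0.0025,0],0]]' 0|sed -n '2p;4p';
```

```text
tcp_pos: [641.0, -84.2, 165.5]
force: [-0.2, 3.5, 3.0]
tcp_pos: [641.4, -94.3, 165.5]
force: [0.2, 2.6, 0.6]
tcp_pos: [641.0, -99.9, 164.5]
force: [-0.3, -0.6, -2.5]
```

```bash
python3 - <<'E'
from h import *
P=np.load("w3.npz")["P"].reshape(-1,3); P=P[np.isfinite(P).all(1)]
for y in range(-130,-88,2):
    a=P[(P[:,1]>y)&(P[:,1]<y+2)&(P[:,2]>110)&(P[:,2]<134)]; x0=645.2-0.039*(y+62)
    a=a[abs(a[:,0]-x0)<4]; print(y,len(a),np.median(a[:,2]).round(1) if len(a) else "")
E
python3 -m crank '[[[0.0001,-0.0025,0],0],[[0.0001,-0.0025,0],0],[[0,0,0],0]]' 0|sed -n '2p;4p'; python3 -m crank '[[[0.0001,-0.0025,0],0],[[0.0001,-0.0025,0],0],[[0,0,0],0]]' 0|sed -n '2p;4p'
```

```text
-130 13 128.7
-128 17 128.8
-126 13 129.0
-124 14 129.0
-122 14 128.5
-120 13 129.3
-118 36 125.8
-116 13 121.9
-114 11 121.9
-112 13 121.7
-110 12 122.0
-108 11 121.4
-106 13 121.3
-104 7 121.7
-102 14 122.2
-100 10 121.7
-98 8 122.0
-96 0 
-94 14 128.6
-92 16 128.3
-90 17 128.7
tcp_pos: [641.9, -104.3, 165.5]
force: [0.3, -0.1, -2.6]
tcp_pos: [642.2, -109.2, 165.7]
force: [0.1, 1.0, -3.0]
```

The tongue lost its floor contact at about y -97, and the depth puts the pocket from -117.5 to -95, centre about -106.3. I'll centre there and lower.

```bash
python3 -m crank '[[[-0.0001,0.0028,0],0],[[0,0,0],0]]' 0|sed -n '2p;4p'; python3 -m crank '[[[0,0,-0.001],0],[[0,0,-0.001],0],[[0,0,-0.001],0],[[0,0,0],0],[[0,0,0],0]]' 0|sed -n '2p;4p';python3 f.py
```

```text
tcp_pos: [642.0, -105.8, 165.7]
force: [-0.4, 0.4, -3.0]
tcp_pos: [642.0, -106.2, 162.6]
force: [-0.3, 0.9, -3.3]
F [-0.31  0.9  -3.25] T [-0.035  0.033 -0.015] p [ 642.  -106.2  162.6]
```

```bash
python3 -m crank '[[[0,0,-0.001],0],[[0,0,-0.001],0],[[0,0,-0.0006],0],[[0,0,0],0],[[0,0,0],0]]' 0|sed -n '2p;4p'; python3 -m crank '[[[0,0,-0.0005],0],[[0,0,0],0],[[0,0,0],0]]' 0|sed -n '2p;4p'; python3 -m crank '[[[0,0,-0.0005],0],[[0,0,0],0],[[0,0,0],0]]' 0|sed -n '2p;4p'
```

```text
tcp_pos: [642.1, -106.2, 160.1]
force: [-0.5, -0.4, -3.7]
tcp_pos: [642.0, -106.2, 159.5]
force: [0.3, 0.1, -4.3]
tcp_pos: [642.0, -106.2, 159.0]
force: [-1.1, 0.2, -3.1]
```

```bash
python3 -m crank '[[[0,0,-0.0004],0],[[0,0,0],0],[[0,0,0],0]]' 0|sed -n '2p;4p'; python3 -m crank '[[[0,0,-0.0003],0],[[0,0,0],0],[[0,0,0],0]]' 0|sed -n '2p;4p'
```

```text
tcp_pos: [642.1, -106.2, 158.7]
force: [0.3, -0.6, -3.2]
tcp_pos: [642.2, -106.2, 158.6]
force: [-0.6, -0.4, -0.5]
```

The bottom is felt at z 158.7, exactly 7 mm below the floor, so the tongue is fully seated. Releasing now.

```bash
python3 -m crank '[[[0,0,0],0],[[0,0,0],0],[[0,0,0],0],[[0,0,0],0],[[0,0,0],0]]' 0.45; python3 f.py; python3 -m crank '[[[0,0,0.008],0],[[0,0,0.015],0],[[0,0,0.025],0],[[0,0,0.03],0],[[-0.02,0,0.02],0],[[-0.03,0.02,0],0],[[-0.03,0.03,0],0],[[0,0,0],0]]' 0.45; python3 - <<'E'
from h import *
g=grab("wrist"); P=cloud(*g[1:]); 
a,b=grab("scene"),grab("side"); 
o=cv2.hconcat([cv2.resize(a[0][150:330,230:430],(400,360),interpolation=cv2.INTER_CUBIC),cv2.resize(b[0][100:280,210:410],(400,360),interpolation=cv2.INTER_CUBIC)])
cv2.imwrite("pics/end.png",o)
for n,g in(("wrist",g),("scene",a),("side",b)):
    P=cloud(*g[1:]).reshape(-1,3); P=P[np.isfinite(P).all(1)]
    P=P[(P[:,0]>610)&(P[:,0]<660)&(abs(P[:,1]+106)<45)]
    for lo in (65,75,100,110,120,130,140,165,172,180):
        k=P[(P[:,2]>lo)&(P[:,2]<lo+8)]
        if len(k)>8: print(n,lo,len(k),np.percentile(k[:,0],[3,50,97]).round(1),np.percentile(k[:,1],[2,98]).round(1),k[:,2].max().round(1))
E
```

```text
time_s: 16.7
tcp_pos: [642.1, -106.2, 158.3]
eef_rot: [0.0, 0.693, 0.721, 0.0]
force: [0.4, -0.1, 0.5]
width: 38.2
gripper_force: 0.0
F [ 0.37 -0.11  0.51] T [0.026 0.017 0.03 ] p [ 642.1 -106.2  158.3]
time_s: 17.7
tcp_pos: [560.1, -54.5, 258.0]
eef_rot: [0.0, 0.693, 0.721, 0.0]
force: [0.9, 0.2, 0.8]
width: 38.4
gripper_force: 0.0
wrist 65 18 [632.3 633.1 635.4] [-117.4  -71.1] 72.9
wrist 75 19 [631.6 632.4 635. ] [-116.1  -71. ] 82.8
wrist 100 114 [625.  628.5 635.4] [-121.8  -63.9] 108.0
wrist 110 258 [625.1 629.7 635.9] [-123.3  -64.7] 118.0
wrist 120 153 [629.6 635.6 652.8] [-115.2  -62.5] 128.0
wrist 130 185 [628.9 636.1 652.9] [-112.5  -61.8] 138.0
wrist 140 424 [628.3 640.5 657.3] [-128.   -61.6] 148.0
wrist 165 86 [632.3 633.1 642.7] [-115.   -90.9] 172.8
wrist 172 87 [631.8 632.9 642.5] [-114.6  -90.8] 179.9
wrist 180 402 [631.8 636.7 642.3] [-117.9  -91.5] 187.7
scene 65 52 [631.5 633.6 637.7] [-139.5  -74.1] 73.0
scene 75 47 [631.  633.1 635.8] [-142.4  -76.6] 83.0
scene 100 84 [624.2 627.8 638.7] [-150.4  -63.8] 107.8
scene 110 120 [623.9 630.  638.1] [-149.8  -63.4] 11
[... 169 characters left out ...]
9
scene 165 37 [631.4 632.7 641.1] [-122.3  -93.3] 173.0
scene 172 33 [630.6 632.5 641.1] [-122.9  -96.8] 179.9
scene 180 73 [630.6 633.8 642.1] [-122.4  -93.6] 187.9
side 65 34 [632.3 634.4 635.9] [-139.5  -71.1] 73.0
side 75 27 [631.5 634.  635.7] [-133.6  -70.8] 82.6
side 100 44 [624.9 628.8 636.5] [-132.3  -64.7] 107.5
side 110 72 [624.7 630.7 638.5] [-146.2  -65.7] 118.0
side 120 44 [629.2 633.4 651. ] [-150.2  -62.6] 127.7
side 130 65 [628.6 636.5 653.9] [-148.4  -62.6] 137.8
side 140 87 [627.8 637.9 654.6] [-146.7  -62.7] 147.8
side 165 23 [631.8 633.8 643. ] [-119.8  -90.2] 172.6
side 172 23 [631.1 633.2 640.7] [-117.  -89.] 179.6
side 180 51 [631.1 636.  642.3] [-119.3  -90.1] 187.7
```

View pics/end.png

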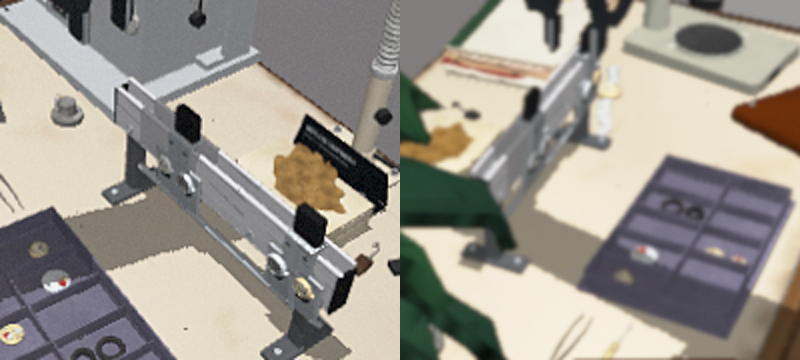

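The carrier hangs seated in the pocket, tab at (187,122) in the left half. Its tab top is at z 188, as it should be (123 + 65), and the other carrier is untouched at (308,225). The plate leans a few degrees, so I'll compare that with the carrier already hanging.

```bash
python3 - <<'E'
from h import *
P=cloud(*grab("scene")[1:]).reshape(-1,3); P=P[np.isfinite(P).all(1)]
for nm,yc in (("new",-106),("hung",-281)):
    Q=P[(P[:,0]>610)&(P[:,0]<665)&(abs(P[:,1]-yc)<34)]
    for lo in (65,72,80,125,132,160,168,176):
        k=Q[(Q[:,2]>lo)&(Q[:,2]<lo+7)]
        if len(k)>5: print(nm,lo,len(k),(np.percentile(k[:,0],[5,20])+0.04*(yc+106)).round(1),k[:,2].max().round())
    print(Q[:,2].max().round(1))
E
```

```text
new 65 46 [632.1 633. ] 72.0
new 72 40 [631.  632.2] 79.0
new 80 32 [630.7 631.4] 87.0
new 125 62 [628.2 629.7] 132.0
new 132 78 [627.9 629.2] 139.0
new 160 33 [631.2 632. ] 167.0
new 168 34 [630.8 631.7] 175.0
new 176 35 [630.5 631. ] 183.0
189.3
hung 65 66 [631.  631.9] 72.0
hung 72 56 [630.7 631.6] 79.0
hung 80 50 [629.9 631. ] 87.0
hung 125 96 [627.5 628.7] 132.0
hung 132 110 [627.3 628.3] 139.0
hung 160 39 [629.9 630.9] 167.0
hung 168 44 [629.9 630.4] 175.0
hung 176 47 [629.  629.7] 183.0
189.9
```

Both carriers have the same height and the same natural hang, so I'm handing in.

```bash
python3 -c "
from station import ctrl
print(ctrl.close_job())"
```

```text
the job is handed in; nothing more can be done
None
```

The carrier is hanging fully seated in the free pocket (about 49 mm left of the rail's middle), matching the height and slight natural lean of the one already there; I released it and handed the job in at about 18 s, with no more than about 8 N on the rail at any reading.

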